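# Fetch the 50 g check weight from the locked tray and stand it on the balance

## Task

Open the weight tray: lift its lever out of the front recess, run it back to the end of its slot and let it drop into the rear notch, so that the clear keeper is parked open. Then pluck the 50 g weight (the only one of the middle size) out of its pocket, reaching in aslant below the lamp without bumping the lamp, and lower it gently, still held, onto the middle of the balance pan without pressing the pan down hard. Leave it standing upright there, the keeper parked open, the other weights in their pockets and everything else where it is.

Things in the scene. Friction and masses are not known exactly. Their poses are not given: they have to be found in the camera images.
- tray: Fixed black tray, 100 (x) by 270 mm (y), top 20 mm above the table; origin on the table under its centre, +x away from the robot. Four pockets 26 mm square, 6 mm deep, on its y axis at y = -90, -30, 30, 90 mm; any weight may be in any. Studs 12 mm square, 56 mm tall at x = 44, y = +-128 mm. The lever's gate stands at its -y end, to y = -205 mm.
- lamp: Strip lamp fixed to the tray, with the tray's origin and axes. Its bar hangs over the rear half of the pockets: x 3 to 33, y -105 to 145, z 119 to 140 mm; post 14 mm thick at x = 30, y = 152. Straight down, a gripper meets the bar; leaning back to the tray's -x by 30 to 40 deg, fingers either side (y) of the weight, it passes in front.
- keeper (a joint): Travel (m) of the clear keeper strip along the tray's +x, carrying the lever: 0 shut. Strip 42 by 256 mm, 56 to 63 mm above the table; shut, it covers tray x = -28 to 14 mm, above the weights. Friction 1.2 N. The slot's end, a wall that stops the lever, lies at 42 to 53 mm of travel, unknown: feel for it. The rear notch is the last 5 mm before it.
- lever (a joint): Lift (m) of the lever: 0 fully down, limit 0.018. A spring and its weight pull it down with 4 N (down) to 6.5 N (raised). Between the front recess and the rear notch a block stops it unless it is lifted by more than 10 mm; in the rear notch it can go fully down again.
- knob (a point): Centre of the lever's upright round black knob, diameter 20 mm, 32 mm tall (from 66 to 98 mm above the table when down, this point at 82 mm). Shut, it is at x = -20, y = -175 mm of the tray; it moves along the tray's x with the keeper and up with the lift. Nothing stands within 30 mm beside it above 63 mm.
- w50: The 50 g weight: stainless steel cylinder 18 mm in diameter and 24 mm tall with a slimmer button on top (diameter 13 mm), 31 mm tall in all. Origin at the centre of its underside, z along its axis, upright. It stands loosely in its pocket, its underside 14 mm above the table, and comes out straight up (6 mm).
- w100: The 100 g weight, same shape, 22 mm in diameter, 37 mm tall; origin at the centre of its underside.
- w20a: A 20 g weight, same shape, 13 mm in diameter, 22 mm tall; origin at the centre of its underside.
- w20b: The other 20 g weight, 13 mm in diameter, 22 mm tall; origin at the centre of its underside.
- pan_centre (a point): Centre of the upper face of the balance's round steel pan, 110 mm in diameter, 72 mm above the table when unloaded, on a white balance 250 x 190 mm whose housing is 55 mm high; z up.
- pan (a joint): How far the pan is pressed down (m): 0 unloaded, stop at 0.008; spring 1 N per mm; the 50 g weight alone presses it about 0.4 mm. More than 6 mm (about 6 N) counts as pressed hard.
- dish: Bystander: clear open dish, 90 mm across, 16 mm high; origin at the centre of its underside.
- sieve: Bystander: brass sieve ring, 100 mm across, 40 mm high; origin at the centre of its underside.
- bottle: Bystander: white jar with red cap, 60 mm across, 120 mm high; origin at the centre of its underside.
- marker: Bystander: grey marker pen lying on the table, 14 mm thick, 120 mm long; origin at its underside, mid-length.

How it is judged:
By the outcome, as a careful person would: the job done as asked, in the order asked, and still so for the second after the job is handed in, with the robot touching nothing.
It also fails if it takes over 56 s, if anything falls off the work surface, if the arm or the gripper's body presses on something with over 40 N, if the wrist force passes 120 N, or if a joint passes its speed limit or range.

## Robot

A 6-joint arm with a two-finger parallel gripper is mounted at the origin on the work surface. World frame = base frame: x ahead of the robot, y to its left, z up, the work surface at z = 0. Lengths are in m, angles in rad, forces in N, time in s.
With the tool pointing down it reaches from about 0.25 to 0.725 m from the base axis. Payload 4 kg.
Tool frame: the origin (TCP) lies where the fingers leave the gripper's body, on its centre line; the fingertips stand 73 mm ahead of it and the grasp point (between the pads) lies 54 mm ahead of it (bot.tips_ahead is the z of the fingertips in the tool frame, in m); z points along the fingers, y is the direction in which the jaws open and shut (so a half turn about z gives the same grasp; the last joint's range is limited). The gripper opens to 85 mm and grips with 20 to 120 N. Pads are 22 mm wide; open, the fingers measure 114 mm over their backs; the gripper's body (76 mm by 85 mm) begins 54 mm behind the grasp point. The pads swing forward as they close: fully open they stand 13 mm farther back than shut.
Start: joints at [-1.233, 0.241, 0.005, 1.335, 0, 1.571], TCP at [0.166, -0.472, 0.304] pointing down, gripper open.
Joint ranges: [-2.72, 2.72], [-1.05, 1.87], [-1.09, 1.28], [-1.99, 2.15], [-1.42, 1.44], [-3.14, 3.14]. Speed limits (rad/s): [2.79, 2.79, 3.14, 3.14, 3.14, 3.14].

## Interface

Orientations are given as a unit quaternion [x, y, z, w].
In Python, from workcell import readout, camera, get_calibration, order, bot gives the robot as it stands.
- The arm moves only by the tool send_rows, never from a script. Its argument "moves" is a list of rows, each a list of 3 entries, a list of its own where there are three numbers: the shift along the tool's x, y, z in mm, then the turn, a rotation vector about the tool's x, y, z in rad, then the finger opening in mm, from 0 to 85.4. In form: [[[dx, dy, dz], [ax, ay, az], grip], ...]. A call has 1 to 12 rows; each row is the pose to reach, as a shift and turn from the pose measured when the call began, along the tool's axes at that moment; what a row does not reach only later rows make up. A row lasts 1/12 s, in which the tool goes at most 41.7 mm and 7.16 degrees, less where a joint would pass 70% of its speed; a pose out of reach is approached as far as the arm can. A call with a gripper value outside its range is refused whole. The fingers move at their own pace and stop on an object; the grip force is fixed at half the most. Time passes only in rows, so rows that repeat a pose let the fingers close. It gives the time, the measured TCP pose, the force and the opening at its end, in the units of the state.
- readout.get_obs(): the state, without advancing time (a new reading comes with each control period).
- camera(name): name is "scene" or "top" or "wrist"; returns the picture (420x560x3 uint8, red, green, blue); there is no depth.
- get_calibration(name): a dict with "fx", "fy", "cx", "cy" (pixels), "R" (3x3) and "t" (3): a world point X has camera coordinates R X + t. Camera axes: x right, y down, z forward; pixel columns grow to the right and rows downward; lengths in m; the calibration is good to about 2 mm. A picture is of the moment at which its call begins: read the wrist's pose just before it. get_calibration takes no time and is no camera call; for the wrist camera it gives the pose at the moment of the call.
- order.job_done(): hands the job in, once; it reports no verdict.
The state is a dict: "clock": time; "joint_pos": joint angles; "joint_vel": joint speeds; "tau": joint torques, N m; "eef_pos": TCP position; "tool_rot": TCP orientation; "ft_force": force on the tool from outside, world axes, zero at the start; "ft_torque": the same for the moment, N m; "grip_width": finger opening in m.
Only numpy, scipy, OpenCV 4.12 (cv2) and the standard library are available. Lean on these libraries where they do the work, as an engineer would, in place of code of your own. Each camera call takes 0.05 s, during which the arm holds its last target. There are 200 camera calls.

## Working session

There is one attempt and no reset: what is moved stays moved. The work goes in short steps, Python scripts to look and compute and a tool call to move; the robot and the scene stay as the last step left them, time stands still between calls to the robot, and variables do not carry over. Pictures are saved under pics/ and viewed, about 8 in all and at most 12, crops included, and the job is handed in when it is done.

Besides the shell and the picture viewer there is one more tool, called after "Request:" as name(argument=value, ...) on one line, values as JSON. send_rows: Moves the arm, as the interface text tells. Its arguments: {"type":"object","properties":{"moves":{"type":"array","items":{"type":"array"}}},"required":["moves"]}

```bash
ls; mkdir -p pics; python3 - <<'E'
from workcell import readout, camera, get_calibration, bot
import cv2, numpy as np
for n in ("scene","top"):
    cv2.imwrite(f"pics/{n}0.png", camera(n)[:,:,::-1])
    c=get_calibration(n); print(n,{k:np.round(v,4).tolist() for k,v in c.items()})
print(readout.get_obs())
E
```

```text
pics
scene {'fx': 397.4432, 'fy': 397.4432, 'cx': 282.026, 'cy': 209.5273, 'R': [[0.264, 0.9645, -0.007], [0.5886, -0.1669, -0.791], [-0.7641, 0.2047, -0.6118]], 't': [-0.1886, -0.239, 1.6168]}
top {'fx': 512.7837, 'fy': 512.7837, 'cx': 282.0809, 'cy': 195.4879, 'R': [[0.0133, -0.9997, 0.0217], [-0.9899, -0.0162, -0.1411], [0.1414, -0.0196, -0.9898]], 't': [0.0204, 0.5359, 1.3045]}
{'clock': 0.1, 'joint_pos': array([-1.23301770e+00,  2.41356825e-01,  3.84114671e-03,  1.33517941e+00,
       -2.32746636e-05,  1.57078597e+00]), 'joint_vel': array([ 0.00115806, -0.00156787,  0.00196153, -0.00139153,  0.00062199,
       -0.0008556 ]), 'tau': array([ 7.83817768e-05, -3.73139763e+01,  2.53009593e+01,  1.09067673e-02,
       -6.09594576e-05, -1.96182761e-06]), 'eef_pos': array([ 0.16554897, -0.4713441 ,  0.30308546]), 'tool_rot': array([ 9.85770751e-01,  1.68092611e-01, -1.71045735e-04, -9.33916164e-04]), 'ft_force': array([-0.16006716,  0.94654132, -0.47812509]), 'ft_torque': array([-0.02816507, -0.00414206, -0.05388822]), 'grip_width': 0.08514115455737005}
```

View pics/top0.png

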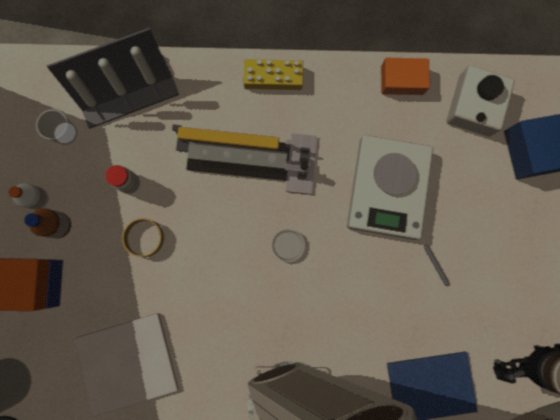

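View pics/scene0.png

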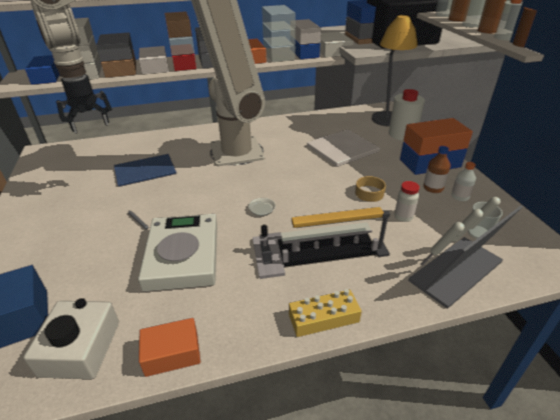

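The top view shows the tray at about (190-315, 130-190), lever gate at (303,160), pan at (396,174). The scene view shows the lamp, with the knob at (264,231). Next I'll view enlarged crops of both.

```bash
cat > h.py <<'E'
import numpy as np, cv2
from workcell import readout, camera, get_calibration, order, bot
from scipy.spatial.transform import Rotation as Ro
def bp(c,uv,z):
    R,t=np.array(c["R"]),np.array(c["t"]); d=R.T@np.array([(uv[0]-c["cx"])/c["fx"],(uv[1]-c["cy"])/c["fy"],1.]); o=-R.T@t
    return o+d*(z-o[2])/d[2]
def pj(c,X):
    p=np.array(c["R"])@np.array(X)+np.array(c["t"]); return np.array([c["fx"]*p[0]/p[2]+c["cx"],c["fy"]*p[1]/p[2]+c["cy"]])
def T(o,yaw,p):  # tray->world
    c,s=np.cos(yaw),np.sin(yaw); return np.array([o[0]+c*p[0]-s*p[1],o[1]+s*p[0]+c*p[1],p[2]])
E
python3 - <<'E'
from h import *
a=cv2.imread("pics/top0.png")[115:215,165:325]; b=cv2.imread("pics/scene0.png")[200:290,240:400]
f=lambda i:cv2.convertScaleAbs(cv2.resize(i,(800,300 if 0 else int(i.shape[0]*5)),interpolation=cv2.INTER_CUBIC),alpha=1.5,beta=20)
a=f(a)[:500]; cv2.imwrite("pics/c1.png",a); cv2.imwrite("pics/c2.png",f(b))
E
```

```text
(no output)
```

View pics/c1.png

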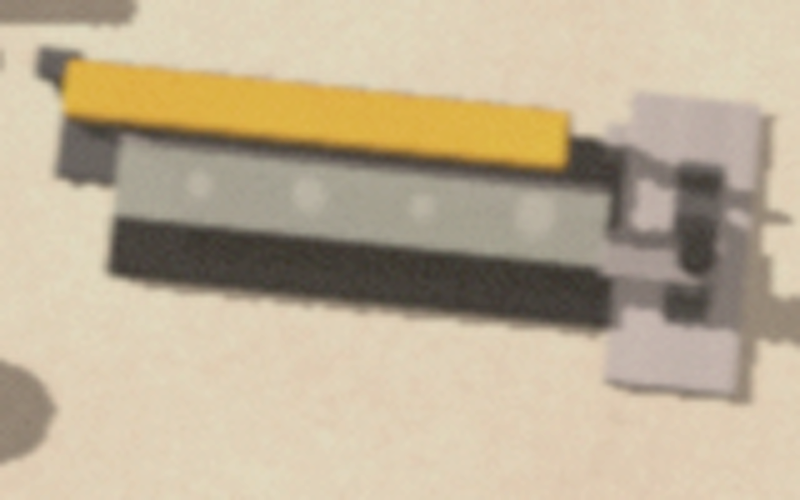

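View pics/c2.png

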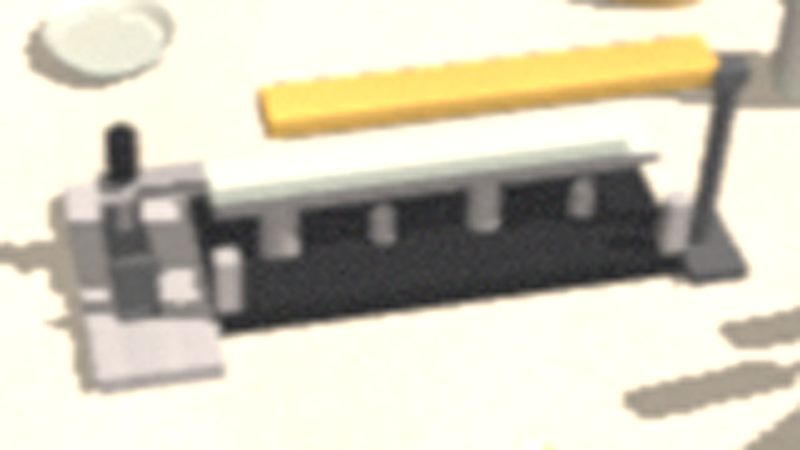

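The pockets, from the gate (-y) end, hold large, small, medium, small. So the w50 is at tray y = +30. I'll fit the tray pose from the lamp and tray corners, and the pan from its ellipse.

```bash
python3 - <<'E'
from h import *
from scipy.optimize import least_squares
ct,cs=get_calibration("top"),get_calibration("scene")
P=[(ct,165+u/5,115+v/5,p) for u,v,p in [(70,60,(33,145,140)),(570,112,(33,-105,140)),(568,168,(3,-105,140)),(63,115,(3,145,140)),(108,272,(-50,135,20)),(608,326,(-50,-135,20))]]
P+=[(cs,240+u/5,200+v/5,p) for u,v,p in [(270,136,(33,-105,119)),(716,80,(33,145,119))]]
f=lambda q:np.concatenate([pj(c,T(q[:2],q[2],np.array(p)/1e3))-[u,v] for c,u,v,p in P])
r=least_squares(f,[.65,.1,0],loss="soft_l1"); print(r.x,np.round(r.fun.reshape(-1,2),1).tolist())
o,y=r.x[:2],r.x[2]
for n,p in dict(knobtop=(-20,-175,98),knobbot=(-20,-175,66),w50top=(0,30,45)).items():
    X=T(o,y,np.array(p)/1e3); print(n,X.round(4),((pj(ct,X)-[165,115])*5).round(),((pj(cs,X)-[240,200])*5).round())
im=cv2.imread("pics/top0.png"); h=cv2.cvtColor(im,cv2.COLOR_BGR2HSV)
g=cv2.cvtColor(im,cv2.COLOR_BGR2GRAY); print(g[174,360:440].tolist())
print(g[145:210,396].tolist())
print(bp(ct,(396,174),.072), im[174,396],im[150,370])
for n,uv in dict(dish=(289,246),sieve=(143,238),bottle=(125,183),marker1=(426,247),marker2=(446,283)).items(): print(n,bp(ct,uv,.01).round(3))
E
```

```text
[ 0.64162191  0.14628214 -0.08800309] [[-1.0, -0.4], [0.5, -0.2], [-0.4, 0.5], [-1.2, 0.5], [-0.8, 0.1], [0.1, -0.2], [-3.0, 2.1], [-1.8, 2.2]]
knobtop [ 0.6063 -0.0263  0.098 ] [698. 248.] [110. 129.]
knobbot [ 0.6063 -0.0263  0.066 ] [694. 261.] [113. 173.]
w50top [0.6443 0.1762 0.045 ] [307. 191.] [475. 180.]
[135, 134, 134, 133, 135, 135, 133, 134, 135, 134, 134, 134, 131, 115, 94, 91, 92, 91, 94, 91, 93, 91, 93, 92, 92, 92, 92, 93, 92, 93, 92, 93, 92, 91, 90, 94, 92, 93, 94, 93, 92, 91, 91, 92, 90, 93, 92, 92, 91, 91, 92, 92, 91, 92, 93, 92, 88, 85, 93, 112, 128, 133, 134, 133, 133, 133, 133, 130, 118, 95, 82, 80, 81, 80, 80, 80, 80, 82, 81, 86]
[134, 134, 133, 134, 134, 134, 134, 126, 106, 93, 93, 94, 94, 92, 93, 92, 93, 93, 92, 92, 92, 92, 93, 94, 91, 94, 92, 92, 91, 92, 92, 91, 90, 93, 92, 93, 92, 92, 93, 94, 94, 93, 93, 93, 93, 93, 92, 92, 89, 85, 84, 88, 104, 127, 133, 135, 134, 133, 134, 132, 133, 134, 133, 133, 133]
[ 0.59140211 -0.26391853  0.072     ] [85 90 98] [120 136 137]
dish [0.405 0.008 0.01 ]
sieve [0.421 0.392 0.01 ]
bottle [0.566 0.447 0.01 ]
marker1 [ 0.408 -0.356  0.01 ]
marker2 [ 0.314 -0.406  0.01 ]
```

```bash
cat >> h.py <<'E'
O=np.array([.6416,.1463]); YAW=-.088
def rot(z,y):
    z=np.array(z,float);z/=np.linalg.norm(z);y=np.array(y,float);y-=z*(y@z);y/=np.linalg.norm(y)
    return Ro.from_matrix(np.stack([np.cross(y,z),y,z],1))
def rel(p,R):
    s=readout.get_obs(); R0=Ro.from_quat(s["tool_rot"])
    print("shift mm",(R0.inv().apply(np.array(p)-s["eef_pos"])*1e3).round(1).tolist(),"turn",(R0.inv()*R).as_rotvec().round(4).tolist())
TX=np.array([np.cos(YAW),np.sin(YAW),0]); TY=np.array([-np.sin(YAW),np.cos(YAW),0]); Z=np.array([0,0,1.])
RK=rot(-Z,TX)
E
python3 - <<'E'
from h import *
k=T(O,YAW,np.array([-.020,-.175,.25])); rel(k,RK)
print(bot.tips_ahead)
c=get_calibration("wrist"); s=readout.get_obs();R0=Ro.from_quat(s["tool_rot"])
print("cam in tool",R0.inv().apply(-np.array(c["R"]).T@np.array(c["t"])-s["eef_pos"]), "axis",R0.inv().apply(np.array(c["R"])[2]),c["fx"])
E
```

```text
shift mm [563.3, -273.8, 53.6] turn [-0.0017, -0.0011, -1.145]
0.0726
cam in tool [ 0.0702022  -0.00016281 -0.07044361] axis [-2.77280823e-01 -1.74871207e-04  9.60788902e-01] 297.55651081958086
```

Request:
send_rows(moves=[[[563,-274,54],[-0.0017,-0.001,-1.145],45],[[563,-274,54],[-0.0017,-0.001,-1.145],45],[[563,-274,54],[-0.0017,-0.001,-1.145],45],[[563,-274,54],[-0.0017,-0.001,-1.145],45],[[563,-274,54],[-0.0017,-0.001,-1.145],45],[[563,-274,54],[-0.0017,-0.001,-1.145],45],[[563,-274,54],[-0.0017,-0.001,-1.145],45],[[563,-274,54],[-0.0017,-0.001,-1.145],45],[[563,-274,54],[-0.0017,-0.001,-1.145],45],[[563,-274,54],[-0.0017,-0.001,-1.145],45],[[563,-274,54],[-0.0017,-0.001,-1.145],45],[[563,-274,54],[-0.0017,-0.001,-1.145],45]])

```text
clock: 1.1
eef_pos: [0.5167, -0.1155, 0.2602]
tool_rot: [0.737, 0.675, -0.0, -0.0]
ft_force: [1.7, -1.4, -0.5]
grip_width: 0.0448
```

```bash
python3 - <<'E'
from h import *
s=readout.get_obs();print(s["clock"],s["eef_pos"],s["joint_pos"],s["ft_force"])
rel(T(O,YAW,np.array([-.020,-.175,.25])),RK)
E
```

```text
1.1 [ 0.51665285 -0.11545957  0.26016439] [-2.19816149e-01  3.21373339e-01 -6.39081919e-04  1.24949311e+00
 -1.08586725e-04  1.43861077e+00] [ 1.67719439 -1.43262125 -0.51353435]
shift mm [96.7, 81.5, 10.1] turn [-0.0007, 0.0, 0.0004]
```

Request:
send_rows(moves=[[[97,82,10],[0,0,0],45],[[97,82,10],[0,0,0],45],[[97,82,10],[0,0,0],45],[[97,82,10],[0,0,0],45],[[97,82,10],[0,0,0],45],[[97,82,10],[0,0,0],45]])

```text
clock: 1.6
eef_pos: [0.6062, -0.0259, 0.2491]
tool_rot: [0.737, 0.676, -0.001, -0.001]
ft_force: [0.8, 0.0, 0.3]
grip_width: 0.0448
```

```bash
python3 - <<'E'
from h import *
s=readout.get_obs();c=get_calibration("wrist");im=camera("wrist")[:,:,::-1].copy()
print(s["eef_pos"])
for p in [(-20,-175,98),(-20,-175,66)]:
    u=pj(c,T(O,YAW,np.array(p)/1e3)); print(u.round(1)); cv2.drawMarker(im,tuple(int(x) for x in u.round()),(0,0,255),0,8)
cv2.imwrite("pics/w1.png",cv2.convertScaleAbs(im,alpha=1.5,beta=20))
E
```

```text
[ 0.60622093 -0.02589337  0.24912355]
[274.  222.4]
[274.  211.4]
```

View pics/w1.png

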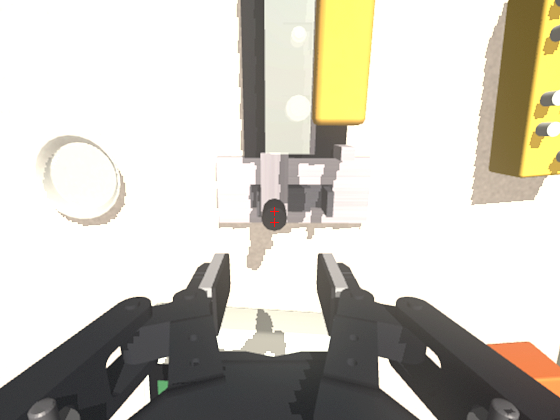

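The knob shows at (274,214), right on the predicted markers. I'll descend and grip it.

Request:
send_rows(moves=[[[0,0,40],[0,0,0],45],[[0,0,75],[0,0,0],45],[[0,0,95],[0,0,0],45],[[0,0,106],[0,0,0],45],[[0,0,106],[0,0,0],45],[[0,0,106],[0,0,0],14],[[0,0,106],[0,0,0],14],[[0,0,106],[0,0,0],14],[[0,0,106],[0,0,0],14],[[0,0,106],[0,0,0],14]])

```text
clock: 2.48
eef_pos: [0.6068, -0.0274, 0.146]
tool_rot: [0.738, 0.675, -0.0, 0.001]
ft_force: [-1.2, -2.3, 6.2]
grip_width: 0.018
```

Request:
send_rows(moves=[[[0,0,-4],[0,0,0],14],[[0,0,-8],[0,0,0],14],[[0,0,-12],[0,0,0],14],[[0,0,-15],[0,0,0],14],[[0,0,-15],[0,0,0],14],[[0,0,-15],[0,0,0],14]])

```text
clock: 2.98
eef_pos: [0.6066, -0.0272, 0.1606]
tool_rot: [0.738, 0.675, -0.0, 0.001]
ft_force: [1.1, -0.9, -5.8]
grip_width: 0.0179
```

The lever is lifted (about 14.6 mm, 5.8 N pulling down). Now I'll run it back.

Request:
send_rows(moves=[[[0,8,0],[0,0,0],14],[[0,16,0],[0,0,0],14],[[0,24,0],[0,0,0],14],[[0,32,0],[0,0,0],14],[[0,38,0],[0,0,0],14],[[0,38,0],[0,0,0],14]])

```text
clock: 3.48
eef_pos: [0.6449, -0.0306, 0.1597]
tool_rot: [0.738, 0.675, -0.001, 0.001]
ft_force: [1.5, -0.5, -5.8]
grip_width: 0.018
```

Request:
send_rows(moves=[[[0,2,0],[0,0,0],14],[[0,3,0],[0,0,0],14],[[0,4,0],[0,0,0],14],[[0,4,0],[0,0,0],14]])

```text
clock: 3.82
eef_pos: [0.6485, -0.031, 0.1595]
tool_rot: [0.738, 0.675, -0.001, 0.0]
ft_force: [-0.9, -0.6, -6.3]
grip_width: 0.0178
```

Request:
send_rows(moves=[[[0,1,0],[0,0,0],14],[[0,2,0],[0,0,0],14],[[0,2,0],[0,0,0],14]])

```text
clock: 4.07
eef_pos: [0.6505, -0.0312, 0.1595]
tool_rot: [0.738, 0.675, -0.001, 0.0]
ft_force: [-1.4, -0.3, -6.0]
grip_width: 0.0179
```

Request:
send_rows(moves=[[[0,1,0],[0,0,0],14],[[0,2,0],[0,0,0],14],[[0,2,0],[0,0,0],14]])

```text
clock: 4.32
eef_pos: [0.6516, -0.0313, 0.1595]
tool_rot: [0.738, 0.675, -0.002, -0.001]
ft_force: [-4.6, -1.0, -3.2]
grip_width: 0.0181
```

Request:
send_rows(moves=[[[0,1,0],[0,0,0],14],[[0,2,0],[0,0,0],14],[[0,2,0],[0,0,0],14]])

```text
clock: 4.57
eef_pos: [0.6519, -0.0313, 0.1595]
tool_rot: [0.738, 0.675, -0.003, -0.002]
ft_force: [-8.2, 0.2, -1.9]
grip_width: 0.018
```

The wall is felt at about 45 mm of travel. I'll back off 1.5 mm, lower the lever, then check.

Request:
send_rows(moves=[[[0,-1.5,0],[0,0,0],14],[[0,-1.5,0],[0,0,0],14],[[0,-1.5,4],[0,0,0],14],[[0,-1.5,8],[0,0,0],14],[[0,-1.5,12],[0,0,0],14],[[0,-1.5,14],[0,0,0],14],[[0,-1.5,14],[0,0,0],14]])

```text
clock: 5.15
eef_pos: [0.6512, -0.0313, 0.1464]
tool_rot: [0.738, 0.675, -0.002, -0.001]
ft_force: [1.8, -1.7, -2.1]
grip_width: 0.0181
```

Request:
send_rows(moves=[[[0,0,0],[0,0,0],40],[[0,0,0],[0,0,0],40],[[0,0,0],[0,0,0],40],[[0,0,0],[0,0,0],40],[[0,0,-20],[0,0,0],40],[[0,0,-55],[0,0,0],40],[[0,0,-90],[0,0,0],40],[[0,0,-110],[0,0,0],40],[[0,0,-110],[0,0,0],40]])

```text
clock: 5.9
eef_pos: [0.6542, -0.0311, 0.2633]
tool_rot: [0.738, 0.675, 0.002, 0.003]
ft_force: [0.9, -0.3, 0.4]
grip_width: 0.0398
```

```bash
python3 - <<'E'
from h import *
im=camera("wrist")[:,:,::-1].copy();c=get_calibration("wrist")
t=camera("top")[:,:,::-1][115:215,165:325];sc=camera("scene")[:,:,::-1][200:290,240:400]
for p in [(25,-175,98)]:
    u=pj(c,T(O,YAW,np.array(p)/1e3)); print(u); cv2.drawMarker(im,tuple(int(x) for x in u.round()),(0,0,255),0,8)
f=lambda i,w,h:cv2.convertScaleAbs(cv2.resize(i,(w,h),interpolation=cv2.INTER_CUBIC),alpha=1.4,beta=20)
m=np.zeros((600,800,3),np.uint8); m[:300,:400]=f(im,400,300); m[:250,400:]=f(t,400,250); m[300:,:533]=f(sc,533,300)
cv2.imwrite("pics/m1.png",m)
# pluck geometry
cs=np.cos;a=np.radians(35)
z=TX*np.sin(a)-Z*np.cos(a)
RP=rot(z,TY); RP2=rot(z,-TY)
s=readout.get_obs(); print(s["joint_pos"],s["clock"],s["ft_force"])
g=T(O,YAW,np.array([0,.03,.028]))
for d in(.0,.15): rel(g-z*(.054+d),RP); rel(g-z*(.054+d),RP2)
E
```

```text
[269.97922799 216.89820475]
[-4.71208058e-02  5.74785475e-01  3.84061143e-01  1.38534236e+00
 -1.43420669e-03  1.61216606e+00] 6.05 [ 0.05408816  0.16830738 -1.07250045]
shift mm [206.1, -55.6, 183.8] turn [-0.4838, -0.4811, -1.5164]
shift mm [206.1, -55.6, 183.8] turn [-0.4811, 0.4838, 1.5164]
shift mm [205.8, -142.3, 61.4] turn [-0.4838, -0.4811, -1.5164]
shift mm [205.8, -142.3, 61.4] turn [-0.4811, 0.4838, 1.5164]
```

View pics/m1.png

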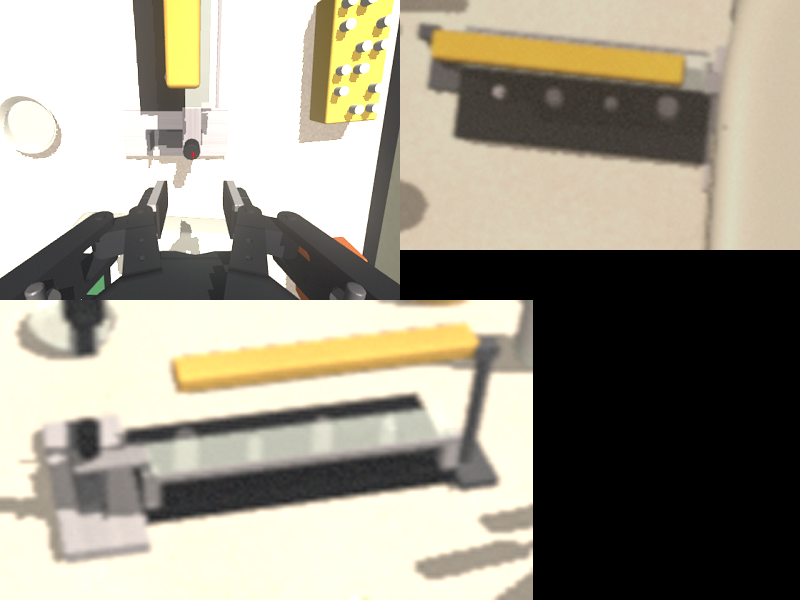

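The keeper strip has moved back under the lamp, the knob is down at the rear end at about (190,150) and the weights are uncovered. The w50 sits where predicted. Now I'll stage a 40° lean with the camera side facing away from the lamp.

```bash
cat >> h.py <<'E'
A=np.radians(40); ZP=TX*np.sin(A)-Z*np.cos(A); RP=rot(ZP,TY)
def G(x,y,z): return T(O,YAW,np.array([x,y,z]))
E
python3 - <<'E'
from h import *
s=readout.get_obs(); rel(G(-.135,-.05,.28),Ro.from_quat(s["tool_rot"]))
rel(G(-.004,.03,.044)-ZP*.204,RP)
E
```

```text
shift mm [125.7, -160.6, -23.3] turn [0.0, 0.0, 0.0]
shift mm [205.8, -160.4, 56.3] turn [-0.5517, -0.5489, -1.4997]
```

Request:
send_rows(moves=[[[25,-38,-20],[0,0,0],40],[[50,-75,-23],[0,0,0],40],[[80,-112,-23],[0,0,-0.1],40],[[110,-145,-23],[0,0,-0.2],40],[[126,-160,-23],[-0.1,-0.1,-0.3],40],[[206,-160,56],[-0.552,-0.549,-1.5],40],[[206,-160,56],[-0.552,-0.549,-1.5],40],[[206,-160,56],[-0.552,-0.549,-1.5],40],[[206,-160,56],[-0.552,-0.549,-1.5],40],[[206,-160,56],[-0.552,-0.549,-1.5],40],[[206,-160,56],[-0.552,-0.549,-1.5],40],[[206,-160,56],[-0.552,-0.549,-1.5],40]])

```text
clock: 7.05
eef_pos: [0.5085, 0.1883, 0.1982]
tool_rot: [0.281, 0.928, -0.013, 0.244]
ft_force: [0.0, 0.8, 0.7]
grip_width: 0.0399
```

```bash
python3 - <<'E'
from h import *
s=readout.get_obs();print(s["joint_pos"]);rel(G(-.004,.03,.044)-ZP*.204,RP)
E
```

```text
[ 0.50753657  0.22418675 -0.40698642  0.60025307 -0.36604378  1.03223481]
shift mm [-1.8, 0.6, -1.3] turn [-0.1707, -0.1854, -0.4544]
```

Request:
send_rows(moves=[[[-2,0.6,-1],[-0.171,-0.185,-0.454],40],[[-2,0.6,-1],[-0.171,-0.185,-0.454],40],[[-2,0.6,-1],[-0.171,-0.185,-0.454],40],[[-2,0.6,-1],[-0.171,-0.185,-0.454],40],[[-2,0.6,-1],[-0.171,-0.185,-0.454],40],[[-2,0.6,-1],[-0.171,-0.185,-0.454],40]])

```text
clock: 7.55
eef_pos: [0.5073, 0.1865, 0.1971]
tool_rot: [0.041, 0.94, -0.016, 0.339]
ft_force: [0.1, -0.2, -0.2]
grip_width: 0.04
```

```bash
python3 - <<'E'
from h import *
c=get_calibration("wrist");im=camera("wrist")[:,:,::-1].copy()
s=readout.get_obs();print(s["eef_pos"],s["joint_pos"]);rel(G(-.004,.03,.044)-ZP*.204,RP);rel(G(-.004,.03,.044)-ZP*.054,RP)
for p in [(0,30,45),(0,30,38)]:
    u=pj(c,T(O,YAW,np.array(p)/1e3)); print(u.round(1)); cv2.drawMarker(im,tuple(int(x) for x in u.round()),(0,0,255),0,6)
cv2.imwrite("pics/w2.png",cv2.convertScaleAbs(im,alpha=1.4,beta=20))
E
```

```text
[0.50822304 0.18696279 0.1979511 ] [ 0.50644173  0.14601103 -0.63473751  0.18735166 -0.36782511  0.47920384]
shift mm [-2.5, 1.2, -1.0] turn [-0.0017, -0.0042, 0.0003]
shift mm [-3.1, 1.5, 149.0] turn [-0.0017, -0.0042, 0.0003]
[274.7 213.3]
[274.7 207.3]
```

View pics/w2.png

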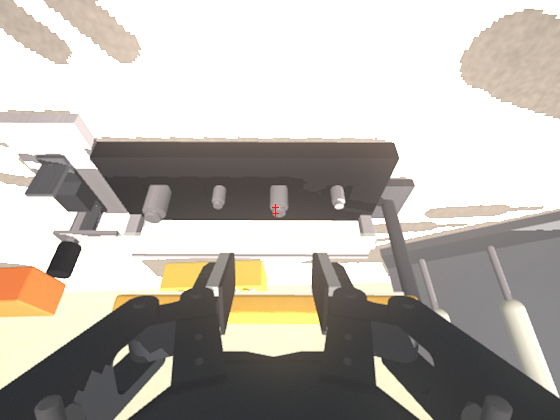

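The w50's button shows at about (278,209), against (275,213) predicted, so the weight sits about 2 mm toward +y. I'll go in along the tool axis, staying in front of the lamp.

Request:
send_rows(moves=[[[-3,3.3,35],[0,-0.004,0],40],[[-3,3.3,65],[0,-0.004,0],40],[[-3,3.3,90],[0,-0.004,0],40],[[-3,3.3,112],[0,-0.004,0],40],[[-3,3.3,130],[0,-0.004,0],40],[[-3,3.3,142],[0,-0.004,0],40],[[-3,3.3,148],[0,-0.004,0],40],[[-3,3.3,148],[0,-0.004,0],40]])

```text
clock: 8.27
eef_pos: [0.6051, 0.1811, 0.0841]
tool_rot: [0.042, 0.939, -0.016, 0.34]
ft_force: [-0.2, -0.2, -0.2]
grip_width: 0.0403
```

```bash
python3 - <<'E'
from h import *
c=get_calibration("wrist");im=camera("wrist")[:,:,::-1].copy()
rel(G(-.004,.032,.044)-ZP*.054,RP)
cv2.imwrite("pics/w3.png",cv2.convertScaleAbs(im[100:400,100:460],alpha=1.4,beta=20))
E
```

```text
shift mm [-0.9, 0.4, 0.3] turn [-0.0026, -0.002, 0.0002]
```

View pics/w3.png

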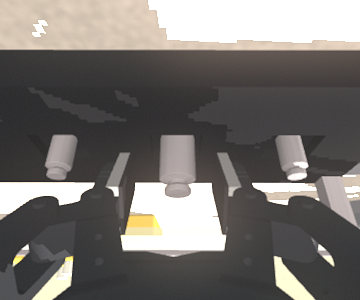

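Request:
send_rows(moves=[[[0,0,0],[0,0,0],24],[[0,0,0],[0,0,0],20],[[0,0,0],[0,0,0],12],[[0,0,0],[0,0,0],12],[[0,0,0],[0,0,0],12],[[0,0,0],[0,0,0],12]])

```text
clock: 8.82
eef_pos: [0.605, 0.1816, 0.0859]
tool_rot: [0.042, 0.939, -0.016, 0.341]
ft_force: [-1.9, 0.3, 4.0]
grip_width: 0.0148
```

Request:
send_rows(moves=[[[-1.3,0,-1.5],[0,0,0],12],[[-2.6,0,-3.1],[0,0,0],12],[[-4.2,0,-5],[0,0,0],12],[[-5.8,0,-7],[0,0,0],12],[[-5.8,0,-7],[0,0,0],12]])

```text
clock: 9.23
eef_pos: [0.6053, 0.1817, 0.0956]
tool_rot: [0.042, 0.939, -0.016, 0.342]
ft_force: [0.2, 0.6, 0.8]
grip_width: 0.0149
```

```bash
python3 - <<'E'
from h import *
im=camera("wrist")[:,:,::-1].copy(); s=camera("scene")[:,:,::-1]
u=pj(get_calibration("scene"),G(0,.032,.045)).astype(int);print(u)
f=lambda i:cv2.convertScaleAbs(cv2.resize(i,(400,400),interpolation=cv2.INTER_CUBIC),alpha=1.4,beta=20)
m=np.hstack([f(im[190:330,200:340]),f(s[u[1]-35:u[1]+35,u[0]-35:u[0]+35])])
cv2.imwrite("pics/w4.png",m)
E
```

```text
[335 235]
```

View pics/w4.png

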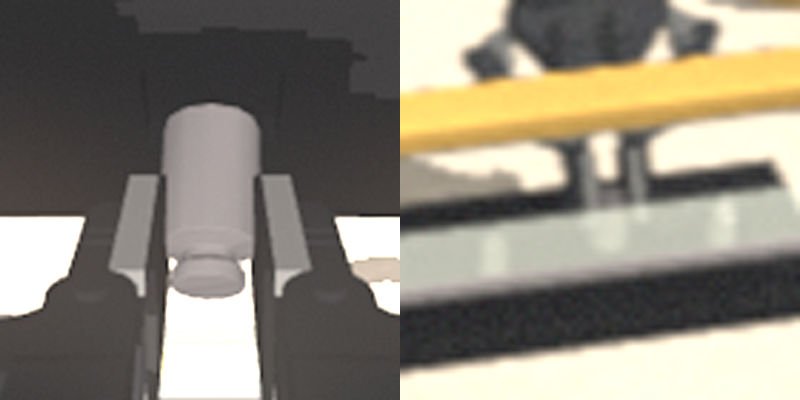

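The weight is held by its body, upright and out of the pocket. I'll retreat along the tool axis and work out the pan target.

Request:
send_rows(moves=[[[0,0,-15],[0,0,0],12],[[0,0,-40],[0,0,0],12],[[0,0,-70],[0,0,0],12],[[0,0,-100],[0,0,0],12],[[0,0,-130],[0,0,0],12],[[0,0,-140],[0,0,0],12],[[0,0,-140],[0,0,0],12]])

```text
clock: 9.92
eef_pos: [0.5155, 0.1906, 0.205]
tool_rot: [0.041, 0.938, -0.014, 0.343]
ft_force: [0.7, -0.7, -0.8]
grip_width: 0.0149
```

```bash
cat >> h.py <<'E'
RG=Ro.from_quat([.042,.939,-.016,.341]); OFF=RG.inv().apply(G(0,.032,.014)-np.array([.605,.1816,.0859]))
RQ=Ro.from_rotvec([0,0,-.6])*RP
E
python3 - <<'E'
from h import *
ct=get_calibration("top");cs=get_calibration("scene")
p=bp(ct,(394.9,174.3),.072);print(p,pj(cs,p))
im=cv2.imread("pics/scene0.png");g=cv2.cvtColor(im,cv2.COLOR_BGR2GRAY)
u,v=pj(cs,p).astype(int);print(u,v,g[v,u-35:u+35].tolist(),g[v-25:v+30,u].tolist())
print(OFF,readout.get_obs()["ft_force"],readout.get_obs()["joint_pos"].round(2))
p[2]=.072+.03; rel(p-RQ.apply(OFF),RQ); p[2]=.13;rel(p-RQ.apply(OFF),RQ); print(p-RQ.apply(OFF))
E
```

```text
[ 0.59056653 -0.26105446  0.072     ] [175.96485943 244.98443035]
175 244 [94, 93, 93, 92, 91, 94, 123, 161, 179, 181, 181, 180, 180, 181, 181, 181, 173, 152, 129, 120, 120, 120, 120, 119, 119, 118, 118, 119, 119, 117, 119, 120, 121, 121, 122, 120, 121, 119, 119, 118, 119, 121, 121, 120, 121, 121, 120, 120, 120, 121, 121, 120, 120, 120, 120, 119, 119, 120, 134, 162, 180, 184, 183, 183, 183, 183, 184, 183, 183, 183] [72, 79, 80, 79, 79, 75, 53, 29, 63, 129, 174, 183, 183, 173, 142, 123, 120, 122, 123, 122, 121, 121, 122, 121, 121, 120, 121, 121, 121, 120, 120, 120, 121, 120, 120, 120, 121, 120, 121, 121, 117, 97, 95, 98, 122, 172, 185, 183, 183, 183, 183, 183, 183, 183, 183]
[0.01579984 0.00022963 0.08052937] [ 0.66526475 -0.71679803 -0.76811526] [ 0.51  0.15 -0.61  0.2  -0.37  0.48]
shift mm [-42.5, -421.1, 76.0] turn [0.3875, 0.0027, 0.4583]
shift mm [-60.6, -421.1, 54.6] turn [0.3875, 0.0027, 0.4583]
[ 0.55978275 -0.23604807  0.20184502]
```

Request:
send_rows(moves=[[[-61,-420,55],[0.3875,0.003,0.458],12],[[-61,-420,55],[0.3875,0.003,0.458],12],[[-61,-420,55],[0.3875,0.003,0.458],12],[[-61,-420,55],[0.3875,0.003,0.458],12],[[-61,-420,55],[0.3875,0.003,0.458],12],[[-61,-420,55],[0.3875,0.003,0.458],12],[[-61,-420,55],[0.3875,0.003,0.458],12],[[-61,-420,55],[0.3875,0.003,0.458],12],[[-61,-420,55],[0.3875,0.003,0.458],12],[[-61,-420,55],[0.3875,0.003,0.458],12],[[-61,-420,55],[0.3875,0.003,0.458],12],[[-61,-420,55],[0.3875,0.003,0.458],12]])

```text
clock: 10.92
eef_pos: [0.5601, -0.2391, 0.2003]
tool_rot: [0.32, 0.884, -0.117, 0.321]
ft_force: [0.6, 0.3, -0.7]
grip_width: 0.0148
```

Request:
send_rows(moves=[[[0,0,0],[0,0,0],12],[[0,0,0],[0,0,0],12]])

```text
clock: 11.08
eef_pos: [0.5596, -0.2386, 0.1985]
tool_rot: [0.319, 0.884, -0.117, 0.32]
ft_force: [-0.1, -0.1, -0.6]
grip_width: 0.0149
```

```bash
python3 - <<'E'
from h import *
s=readout.get_obs();print(s["eef_pos"],s["joint_pos"].round(2),s["ft_force"])
for z in (.13,.082,.072): rel(np.array([.590,-.260,z])-RQ.apply(OFF),RQ)
R0=Ro.from_quat(s["tool_rot"]);b=s["eef_pos"]+R0.apply(OFF)
# weight axis in the tool frame and its tilt now
print(b,"axis now",R0.apply(RG.inv().apply(Z)).round(3))
c=get_calibration("wrist");im=camera("wrist")[:,:,::-1].copy()
for q in (b,b+[0,0,.024],b+[0,0,.031]):
    u=pj(c,q);cv2.drawMarker(im,tuple(int(x) for x in u.round()),(0,0,255),0,6)
u=pj(c,np.array([.590,-.260,.072]));cv2.drawMarker(im,tuple(int(x) for x in u.round()),(0,255,0),0,8);print(u)
cv2.imwrite("pics/w5.png",cv2.convertScaleAbs(cv2.resize(im[60:360,80:480],(800,600)),alpha=1.2,beta=10))
E
```

```text
[ 0.55960896 -0.23862955  0.19854518] [-0.31  0.24 -0.52  0.15 -0.24  0.3 ] [-0.06328268 -0.14906949 -0.58711749]
shift mm [-0.1, 2.5, -4.2] turn [-0.0053, -0.0038, -0.0034]
shift mm [30.6, 2.6, 32.7] turn [-0.0053, -0.0038, -0.0034]
shift mm [37.0, 2.6, 40.4] turn [-0.0053, -0.0038, -0.0034]
[ 0.58994452 -0.26374924  0.12654919] axis now [ 0.002 -0.001  1.   ]
[277.9828045  157.37113083]
```

View pics/w5.png

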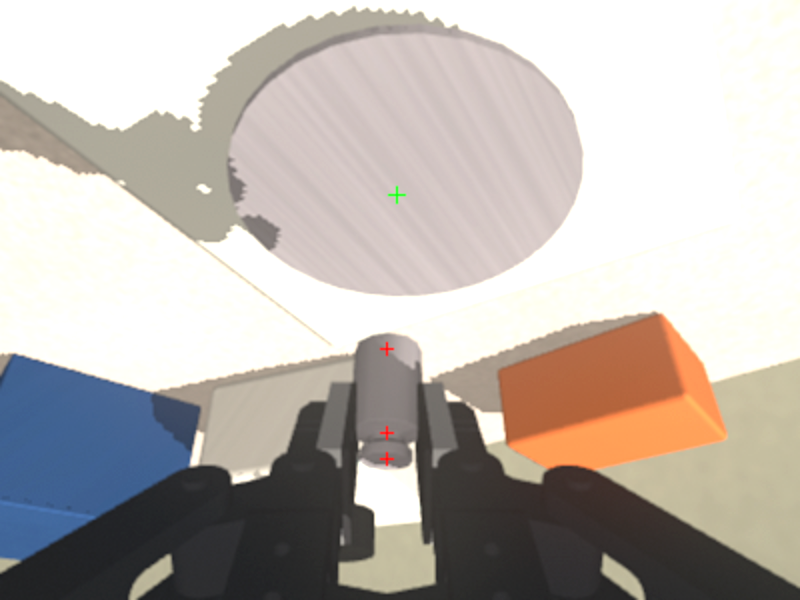

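The weight is held upright, its base at about crop (388,348), matching the model. The pan ellipse spans u 229–583 and v 30–296 in the crop. I'll fit the pan centre to those.

```bash
python3 - <<'E'
from h import *
from scipy.optimize import least_squares
c=get_calibration("wrist");a=np.linspace(0,2*np.pi,200)
def ext(p,z=.072):
    q=np.array([pj(c,[p[0]+.055*np.cos(t),p[1]+.055*np.sin(t),z]) for t in a]); q=(q-[80,60])*2
    return np.r_[q.min(0),q.max(0)]
m=np.array([229,31,583,296])
r=least_squares(lambda p:ext(p)-m,[.59,-.26]);print(r.x,r.fun)
p=np.r_[(r.x+[.590,-.260])/2,0]; s=readout.get_obs()
for z in (.082,.072): p[2]=z; rel(p-RQ.apply(OFF),RQ)
print(p)
E
```

```text
[ 0.59251623 -0.25748128] [-1.00456071  0.77565338  0.99723354 -0.93983187]
shift mm [30.5, 3.8, 33.2] turn [-0.0043, -0.0035, -0.0026]
shift mm [36.9, 3.8, 40.9] turn [-0.0043, -0.0035, -0.0026]
[ 0.59125811 -0.25874064  0.072     ]
```

Request:
send_rows(moves=[[[5,4.5,5],[-0.004,-0.003,-0.003],12],[[15,4.5,16],[-0.004,-0.003,-0.003],12],[[24,4.5,26],[-0.004,-0.003,-0.003],12],[[30,4.5,33],[-0.004,-0.003,-0.003],12],[[33,4.5,36.5],[-0.004,-0.003,-0.003],12],[[34.5,4.5,38],[-0.004,-0.003,-0.003],12],[[34.5,4.5,38],[-0.004,-0.003,-0.003],12]])

```text
clock: 11.72
eef_pos: [0.561, -0.2321, 0.1469]
tool_rot: [0.316, 0.885, -0.115, 0.321]
ft_force: [0.3, -0.7, -0.4]
grip_width: 0.0152
```

```bash
cat > q.py <<'E'
from h import *
s=readout.get_obs();R0=Ro.from_quat(s["tool_rot"]);print(s["ft_force"],"base",s["eef_pos"]+R0.apply(OFF),"axis",R0.apply(RG.inv().apply(Z)).round(3))
rel(np.array([.592,-.258,.072])-RQ.apply(OFF),RQ)
E
python3 q.py
```

```text
[ 0.34807948 -0.68969432 -0.400879  ] base [ 0.59170375 -0.25704199  0.07502958] axis [-0. -0.  1.]
shift mm [1.4, -0.5, 2.8] turn [0.0005, -0.0014, 0.0019]
```

Request:
send_rows(moves=[[[0.7,0,0.8],[0,0,0],12],[[1.3,0,1.5],[0,0,0],12],[[1.3,0,1.5],[0,0,0],12],[[1.3,0,1.5],[0,0,0],12]])

```text
clock: 12.05
eef_pos: [0.5612, -0.2322, 0.1455]
tool_rot: [0.316, 0.885, -0.115, 0.322]
ft_force: [-0.0, 0.3, -0.0]
grip_width: 0.0151
```

Request:
send_rows(moves=[[[0.3,0,0.4],[0,0,0],12],[[0.6,0,0.8],[0,0,0],12],[[0.6,0,0.8],[0,0,0],12],[[0.6,0,0.8],[0,0,0],12]])

```text
clock: 12.38
eef_pos: [0.5612, -0.2323, 0.1445]
tool_rot: [0.316, 0.885, -0.115, 0.322]
ft_force: [-0.1, 0.6, -1.4]
grip_width: 0.015
```

```bash
python3 q.py
```

```text
[-0.11404769  0.63641386 -1.39694137] base [ 0.59201602 -0.25725484  0.07267631] axis [-0.001 -0.     1.   ]
shift mm [0.1, -0.6, 0.8] turn [0.0007, -0.0004, 0.0015]
```

Not in contact yet, with the force still within noise. I'll keep going down in 1 mm steps.

Request:
send_rows(moves=[[[0.4,0,0.5],[0,0,0],12],[[0.7,0,0.9],[0,0,0],12],[[0.7,0,0.9],[0,0,0],12],[[0.7,0,0.9],[0,0,0],12]])

```text
clock: 12.72
eef_pos: [0.5613, -0.2324, 0.1434]
tool_rot: [0.316, 0.885, -0.115, 0.322]
ft_force: [-0.7, -0.6, -0.6]
grip_width: 0.015
```

Request:
send_rows(moves=[[[0.4,0,0.5],[0,0,0],12],[[0.7,0,0.9],[0,0,0],12],[[0.7,0,0.9],[0,0,0],12],[[0.7,0,0.9],[0,0,0],12]])

```text
clock: 13.05
eef_pos: [0.5614, -0.2325, 0.1424]
tool_rot: [0.316, 0.885, -0.115, 0.322]
ft_force: [-0.6, -1.1, 0.7]
grip_width: 0.0149
```

```bash
python3 q.py
```

```text
[-0.59161033 -1.06337338  0.65071035] base [ 0.5922308  -0.25744172  0.07060238] axis [-0.002  0.     1.   ]
shift mm [-1.0, -0.6, -1.0] turn [0.0006, 0.0, 0.0014]
```

Request:
send_rows(moves=[[[0.4,0,0.4],[0,0,0],12],[[0.6,0,0.8],[0,0,0],12],[[0.6,0,0.8],[0,0,0],12]])

```text
clock: 13.3
eef_pos: [0.5615, -0.2325, 0.1415]
tool_rot: [0.316, 0.885, -0.115, 0.322]
ft_force: [-0.2, 0.7, 1.9]
grip_width: 0.0149
```

Request:
send_rows(moves=[[[0,0,0],[0,0,0],12]])

```text
clock: 13.38
eef_pos: [0.5615, -0.2325, 0.1415]
tool_rot: [0.316, 0.885, -0.115, 0.322]
ft_force: [-1.0, 0.7, 1.2]
grip_width: 0.0152
```

Request:
send_rows(moves=[[[0,0,0],[0,0,0],12]])

```text
clock: 13.47
eef_pos: [0.5615, -0.2325, 0.1416]
tool_rot: [0.316, 0.885, -0.115, 0.322]
ft_force: [-1.6, 0.7, 3.2]
grip_width: 0.015
```

Contact confirmed at about 2 N, so the pan is down about 2 mm. I'll ease up 1.2 mm and then open.

Request:
send_rows(moves=[[[-0.4,0,-0.5],[0,0,0],12],[[-0.8,0,-0.9],[0,0,0],12],[[-0.8,0,-0.9],[0,0,0],12],[[-0.8,0,-0.9],[0,0,0],12]])

```text
clock: 13.8
eef_pos: [0.5615, -0.2325, 0.1427]
tool_rot: [0.316, 0.885, -0.115, 0.322]
ft_force: [0.2, 0.2, -0.1]
grip_width: 0.0154
```

Request:
send_rows(moves=[[[0,0,0],[0,0,0],16],[[0,0,0],[0,0,0],18],[[0,0,0],[0,0,0],20],[[0,0,0],[0,0,0],23],[[0,0,0],[0,0,0],27],[[0,0,0],[0,0,0],32],[[0,0,0],[0,0,0],38],[[0,0,0],[0,0,0],38],[[0,0,0],[0,0,0],38]])

```text
clock: 14.55
eef_pos: [0.5615, -0.2325, 0.1427]
tool_rot: [0.316, 0.885, -0.115, 0.322]
ft_force: [0.2, -0.4, 0.2]
grip_width: 0.0379
```

```bash
python3 - <<'E'
from h import *
im=camera("wrist")[:,:,::-1]; print(readout.get_obs()["ft_force"])
cv2.imwrite("pics/w6.png",cv2.convertScaleAbs(im[60:360,80:480],alpha=1.2,beta=10))
E
```

```text
[-0.6181859  -0.26096299  0.56405144]
```

View pics/w6.png

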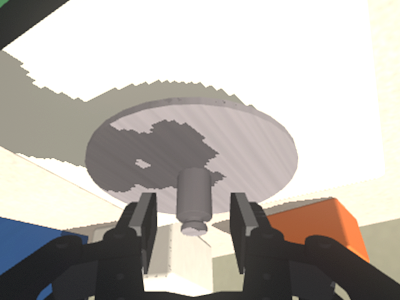

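The weight stands upright near the pan's middle at crop (193,172), with the fingers clear on both sides. I'll withdraw along the tool axis.

Request:
send_rows(moves=[[[0,0,-8],[0,0,0],38],[[0,0,-20],[0,0,0],38],[[0,0,-40],[0,0,0],38],[[0,0,-70],[0,0,0],38],[[0,0,-100],[0,0,0],38],[[0,0,-130],[0,0,0],38],[[0,0,-150],[0,0,0],38],[[0,0,-150],[0,0,0],38],[[0,0,-150],[0,0,0],38]])

```text
clock: 15.35
eef_pos: [0.4871, -0.171, 0.2594]
tool_rot: [0.316, 0.884, -0.115, 0.324]
ft_force: [0.7, -0.7, -0.5]
grip_width: 0.0383
```

```bash
python3 - <<'E'
from h import *
w=camera("wrist")[:,:,::-1];s=camera("scene")[:,:,::-1];t=camera("top")[:,:,::-1]
f=lambda i,x,y:cv2.convertScaleAbs(cv2.resize(i,(x,y),interpolation=cv2.INTER_CUBIC),alpha=1.3,beta=15)
m=np.zeros((600,800,3),np.uint8);m[:300,:400]=f(w,400,300);m[:300,400:]=f(t[110:230,160:320],400,300);m[300:,:]=f(s[195:300,130:410],800,300)
cv2.imwrite("pics/final.png",m)
c=get_calibration("wrist")
for z in (.0716,.1026):
    u=pj(c,[.5922,-.2574,z]);print("w50 expected in wrist panel",(u*400/560).round())
print("pan centre",(pj(c,[.592,-.2585,.0716])*400/560).round())
E
```

```text
w50 expected in wrist panel [195. 132.]
w50 expected in wrist panel [195. 150.]
pan centre [195. 133.]
```

View pics/final.png

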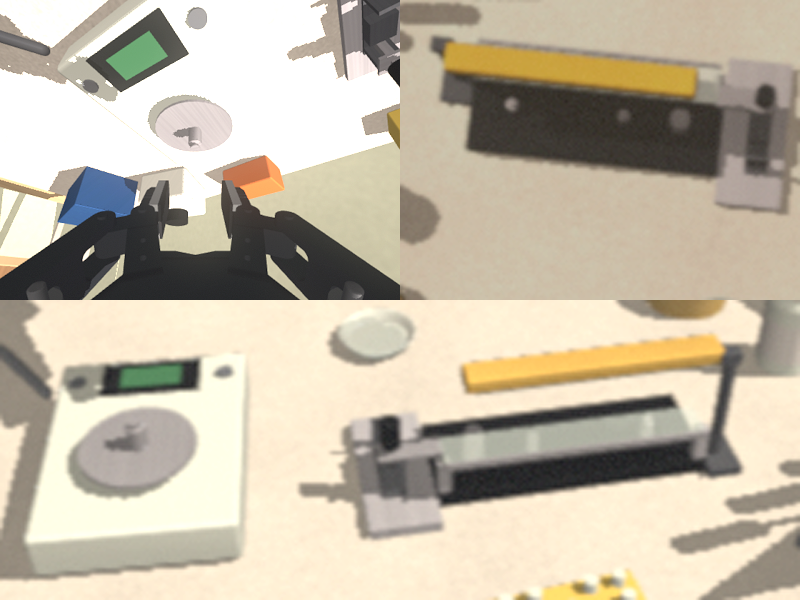

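The w50 stands upright at the middle of the pan: (195,140) in the wrist panel and (133,437) in the scene panel. The keeper is parked open, the knob is down at the rear end, and the other three weights are in their pockets. The robot touches nothing, so I'm handing in.

```bash
python3 -c "
from workcell import order; print(order.job_done())"
```

```text
the job is handed in; nothing more can be done
None
```

The job is done and handed in at about 15.5 s on the robot's clock, well under the 56 s limit.

- **Keeper:** I lifted the lever about 14 mm and ran it back to the slot's end, which I felt at about 45 mm of travel with 8 N. I then backed off slightly and lowered it into the rear notch. The gripper came back to its starting height on the knob, so the lever is fully down.
- **Weight:** I plucked the w50 from the pocket at y = +30 mm with a 40° lean in front of the lamp. No force suggested contact with the lamp. I set it down on the pan with about 2 N (roughly 2 mm of pan travel), eased off, and released it.
- **Last pictures:** The weight stands upright within a few mm of the pan's middle. The keeper is parked open and the other three weights are in their pockets. The dish and marker are in place; the sieve and bottle are only partly in view, and I did not compare their positions with the first pictures. The gripper is clear of everything.

**Checks that disagreed:**
- **Grip width:** It read about 2 mm under the knob's nominal diameter and 3 mm under the weight's, though the pictures showed sound grasps.
- **Closing on the weight:** The arm rose about 2 mm with a force of about 4 N, probably the fingertips brushing the fixed tray.
- **Pan height:** Contact came 1–2 mm lower than I had estimated.
- **Pan centre:** The three camera estimates differed by 2–4 mm, so I used a point between them.

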